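Make up the set weight of tool-steel bars on a sprung scale

ROBOT

A 6-joint arm with a two-finger parallel gripper is mounted at the origin on the work surface. World frame = base frame: x ahead of the robot, y to its left, z up, the work surface at z = 0. Lengths are in m, angles in rad, forces in N, time in s.
With the tool pointing down it reaches from about 0.275 to 1 m from the base axis. Payload 8.4 kg.
Tool frame: the origin (TCP) lies on the mounting face of the last link; the fingertips stand 173 mm ahead of it and the grasp point (between the pads) lies 155 mm ahead of it (manip.tip_extent is the distance from the TCP to the fingertips, in m); z points along the fingers, y is the line along which they close (so a half turn about z gives the same grasp; the last joint's range is limited). The gripper opens to 85 mm and grips with 20 to 120 N. Pads are 22 mm wide; open, the fingers measure 114 mm over their backs; the gripper's body (76 mm by 85 mm) begins 54 mm behind the grasp point. The pads swing forward as they close: fully open they stand 13 mm farther back than shut.
Start: joints at [-1.242, 0.353, 1.633, -0, 1.155, -0.002], TCP at [0.203, -0.591, 0.405] pointing down, gripper open.
Joint ranges: [-2.63, 2.63], [-0.92, 2.1], [0.06, 2.66], [-1.3, 4.44], [0, 2.69], [-3.02, 3.02]. Speed limits (rad/s): [2.22, 2.22, 2.79, 3.14, 3.14, 3.14].

INTERFACE

Orientations are given as a unit quaternion [x, y, z, w].
In Python, from cell import manip gives the robot as it stands.
- The arm moves only by the tool drive_tool, never from a script. Its argument "targets" is one flat list of numbers, 7 for each row, row after row: the shift along the world's x, y, z each as a share of 100 cm, from -1 to 1, then the turn, a rotation vector about the world's x, y, z each as a share of pi rad, from -1 to 1, then the opening, from 0 (shut) to 1 (fully open). A call has 1 to 8 rows; each row is the pose to reach, as a shift and turn from the pose commanded when the call began, turning the shorter way round; what a row does not reach only later rows make up. A row lasts 1/8 s, in which the tool goes at most 62.5 mm and 10.7 degrees, less where a joint would pass 70% of its speed; a pose out of reach is approached as far as the arm can. A call with a number of a shift or a turn outside -1 to 1 is refused whole. A call with a gripper value outside its range is refused whole. The fingers move at their own pace and stop on an object; "force" is the grip in N (left out, the last holds). Time passes only in rows, so rows that repeat a pose let the fingers close. It gives the time, the measured TCP pose, the force, the opening and the grip force at its end, in the units of the state.
- manip.state(): the state, without advancing time (a new reading comes with each control period).
- manip.grab_frame(name): name is "side" or "top" or "wrist"; returns a dict with "color" (400x640x3 uint8, red, green, blue), "z_map" (400x640 float32, m along the optical axis (not along the pixel's ray), 0 where there is no reading), "fx", "fy", "cx", "cy" (pixels), "cam_to_world" (4x4, takes a point from camera to world coordinates); the wrist camera has in their place "tool_from_camera" (4x4, takes a point from camera to tool coordinates, whose origin is the TCP and whose axes are the flange's). Camera axes: x right, y down, z forward; pixel columns grow to the right and rows downward; lengths in m; the calibration is good to about 2 mm. A picture is of the moment at which its call begins: read the wrist's pose just before it.
- manip.close_job(): hands the job in; it is judged then, once.
The state is a dict: "clock": time; "joint_pos": joint angles; "joint_vel": joint speeds; "joint_efforts": joint torques, N m; "tcp_pos": TCP position; "ee_rot": TCP orientation; "wrist_force": force on the tool from outside, world axes, zero at the start; "torque": the same for the moment, N m; "grip_width": finger opening in m; "grip_force": force on a finger pad.
Only numpy, scipy, OpenCV 4.12 (cv2) and the standard library are available. Lean on these libraries where they do the work, as an engineer would, in place of code of your own. Each camera call takes 0.05 s, during which the arm holds its last target. There are 200 camera calls.

TASK

Bring the load on the sprung scale up to its set weight: take tool-steel bars, wide or narrow as needed, from the sloped tray under the clear guard and lay them gently on the pan with the bar already there, until the pan's pointer comes to rest wholly between the two prongs of the fork on the scale's column. Take a bar back off if it is too much; bars you do not need stay in or go back to the tray, the bar that was on the pan stays on it, and the other things on the bench are left where they are.

Things in the scene. Friction and masses are not known exactly. Their poses are not given: they have to be found in the camera images.
- tray: White sloped stock tray, fixed, 350 mm wide (y), four lanes centred at y = -127, -42, +42, +127 mm. Origin on the table below the bars' middles; x points away from the robot, give or take its yaw. The lane floor rises 30 degrees towards -x (the robot) and is 62 mm above the table at x = 0; 6 mm high ribs part the lanes, an 8 mm lip closes the low, far end.
- guard (a point): Middle of the lower far edge of the clear guard plate over the tray (193 mm above the table, at the tray's x = +20 mm). The plate reaches 98 mm from here towards the robot, full width, 8 mm thick at its steel edge bar, on two posts at x = -68, y = +-169 mm. It blocks a vertical gripper over the bars: come in from the far side, tool leaning 30 to 35 degrees, fingertips towards the robot.
- tray_mid (a point): Point on the lane floor at the middle of the tray (x = y = 0, 62 mm above the table); axes as the tray's.
- scale: Green sprung bench scale, fixed; origin on the table under the middle of its pan, x axis pointing away from the robot (give or take yaw). Base 200 x 240 x 30 mm, with a 150 mm aluminium column on its far side at x = 125, y = 35 mm, its top 165 mm above the table.
- pan (a joint): How far the pan has sunk, m: 0 empty (pan face 165 mm above the table), 0.105 fully down. It sinks about 12 mm for each narrow bar, 24 mm for each wide one, and settles within about a second.
- pan_mid (a point): Centre of the pan's upper face, axes as the scale's. The pan is an aluminium plate 150 (x) x 260 mm (y) with a rim 6 mm high.
- pointer (a point): Tip of the pan's dark steel pointer, mid-thickness (6 mm thick), on the pan's far side; it sinks with the pan.
- fork_mid (a point): Middle of the gap between the two horizontal prongs of the fork clamped to the column, just beyond the pointer's tip. The prongs are 22 mm apart (inner faces at +-11 mm), so the 6 mm pointer lies wholly between them when its tip is within 8 mm of this point's height. Fixed during a run; its height varies.
- wide_a: Wide ground tool-steel bar, 80 long (x) x 36 wide (y) x 30 mm high, 674 g give or take 7 percent; origin at the centre of its underside. Starts in one of the tray's four lanes (which one varies), lying on the slope, its x axis pointing down the slope (away from the robot) and its lower end against the tray's lip.
- wide_b: Wide ground tool-steel bar, 80 long (x) x 36 wide (y) x 30 mm high, 674 g give or take 7 percent; origin at the centre of its underside. Starts in one of the tray's four lanes (which one varies), lying on the slope, its x axis pointing down the slope (away from the robot) and its lower end against the tray's lip.
- narrow_a: Narrow ground tool-steel bar, 80 long (x) x 18 wide (y) x 30 mm high, 337 g give or take 7 percent; origin at the centre of its underside. Starts in one of the tray's four lanes (which one varies), lying on the slope, its x axis pointing down the slope (away from the robot) and its lower end against the tray's lip.
- narrow_b: Narrow ground tool-steel bar, 80 long (x) x 18 wide (y) x 30 mm high, 337 g give or take 7 percent; origin at the centre of its underside. Starts in one of the tray's four lanes (which one varies), lying on the slope, its x axis pointing down the slope (away from the robot) and its lower end against the tray's lip.
- pan_bar: Wide bar like the others (80 x 36 x 30 mm), already lying on the pan near its +y end, x axis roughly along the scale's; origin at the centre of its underside.
- oil: Bystander: upright black oil bottle, 48 mm across, 120 high.
- screwdriver: Bystander: screwdriver lying on the bench, 190 mm long.
- wheel: Bystander: grinding wheel lying flat, 100 mm across, 22 high.
- jar: Bystander: glass jar, 52 mm across, 75 high.
- carton: Bystander: cardboard carton 80 x 120 x 50 mm.
- wrench: Bystander: wrench lying on the bench, 170 mm long.
Things that resemble listed ones, but are neither listed nor needed, are in the scene too. What is shaped like the wide_b but purple is not meant. What is shaped like the wide_a but purple or turquoise is not meant.

How it is judged:
On the way:
1. a bar from the tray lies on the pan, let go ((((x of wide_a in the frame of pan_mid between -0.085 and 0.085 m and y of wide_a in the frame of pan_mid between -0.135 and 0.135 m and z of wide_a in the frame of pan_mid between -0.005 and 0.08 m) and contact force between wide_a and the fingers below 0.1 N) or ((x of narrow_a in the frame of pan_mid between -0.085 and 0.085 m and y of narrow_a in the frame of pan_mid between -0.135 and 0.135 m and z of narrow_a in the frame of pan_mid between -0.005 and 0.08 m) and contact force between narrow_a and the fingers below 0.1 N) or ((x of wide_b in the frame of pan_mid between -0.085 and 0.085 m and y of wide_b in the frame of pan_mid between -0.135 and 0.135 m and z of wide_b in the frame of pan_mid between -0.005 and 0.08 m) and contact force between wide_b and the fingers below 0.1 N) or ((x of narrow_b in the frame of pan_mid between -0.085 and 0.085 m and y of narrow_b in the frame of pan_mid between -0.135 and 0.135 m and z of narrow_b in the frame of pan_mid between -0.005 and 0.08 m) and contact force between narrow_b and the fingers below 0.1 N))), for 0.2 s.
At the end, for the whole second after the job is handed in: The pan is at rest with the pointer's tip within 8 mm in height of the middle of the fork's gap; the bar that was on the pan is still on it; each of the other four bars lies either on the pan or in the tray; nothing moves (z of pointer in the frame of fork_mid between -0.008 and 0.008 m and velocity of joint pan between -0.01 and 0.01 m/s and x of pan_bar in the frame of pan_mid between -0.085 and 0.085 m and y of pan_bar in the frame of pan_mid between -0.135 and 0.135 m and z of pan_bar in the frame of pan_mid between -0.005 and 0.08 m and ((x of wide_a in the frame of pan_mid between -0.085 and 0.085 m and y of wide_a in the frame of pan_mid between -0.135 and 0.135 m and z of wide_a in the frame of pan_mid between -0.005 and 0.08 m) or (x of wide_a in the frame of tray_mid between -0.08 and 0.06 m and y of wide_a in the frame of tray_mid between -0.18 and 0.18 m and z of wide_a in the frame of tray_mid between -0.04 and 0.07 m)) and ((x of narrow_a in the frame of pan_mid between -0.085 and 0.085 m and y of narrow_a in the frame of pan_mid between -0.135 and 0.135 m and z of narrow_a in the frame of pan_mid between -0.005 and 0.08 m) or (x of narrow_a in the frame of tray_mid between -0.08 and 0.06 m and y of narrow_a in the frame of tray_mid between -0.18 and 0.18 m and z of narrow_a in the frame of tray_mid between -0.04 and 0.07 m)) and ((x of wide_b in the frame of pan_mid between -0.085 and 0.085 m and y of wide_b in the frame of pan_mid between -0.135 and 0.135 m and z of wide_b in the frame of pan_mid between -0.005 and 0.08 m) or (x of wide_b in the frame of tray_mid between -0.08 and 0.06 m and y of wide_b in the frame of tray_mid between -0.18 and 0.18 m and z of wide_b in the frame of tray_mid between -0.04 and 0.07 m)) and ((x of narrow_b in the frame of pan_mid between -0.085 and 0.085 m and y of narrow_b in the frame of pan_mid between -0.135 and 0.135 m and z of narrow_b in the frame of pan_mid between -0.005 and 0.08 m) or (x of narrow_b in the frame of tray_mid between -0.08 and 0.06 m and y of narrow_b in the frame of tray_mid between -0.18 and 0.18 m and z of narrow_b in the frame of tray_mid between -0.04 and 0.07 m)) and linear speed of each of wide_a, narrow_a, wide_b, narrow_b, pan_bar below 0.02 m/s); the robot touches nothing.
It fails at once if a bystander is pushed more than 25 mm from its place (distance of any of oil, screwdriver, wheel, jar, carton, wrench from where it was at the start of the episode above 0.025 m).
It fails at once if a bar is dropped on the pan: let go, it falls at more than 0.6 m/s (from about 20 mm or higher) (((x of wide_a in the frame of pan_mid between -0.085 and 0.085 m and y of wide_a in the frame of pan_mid between -0.135 and 0.135 m and z of wide_a in the frame of pan_mid between -0.005 and 0.08 m) and contact force between wide_a and the fingers below 0.1 N and linear speed of wide_a above 0.6 m/s) or ((x of narrow_a in the frame of pan_mid between -0.085 and 0.085 m and y of narrow_a in the frame of pan_mid between -0.135 and 0.135 m and z of narrow_a in the frame of pan_mid between -0.005 and 0.08 m) and contact force between narrow_a and the fingers below 0.1 N and linear speed of narrow_a above 0.6 m/s) or ((x of wide_b in the frame of pan_mid between -0.085 and 0.085 m and y of wide_b in the frame of pan_mid between -0.135 and 0.135 m and z of wide_b in the frame of pan_mid between -0.005 and 0.08 m) and contact force between wide_b and the fingers below 0.1 N and linear speed of wide_b above 0.6 m/s) or ((x of narrow_b in the frame of pan_mid between -0.085 and 0.085 m and y of narrow_b in the frame of pan_mid between -0.135 and 0.135 m and z of narrow_b in the frame of pan_mid between -0.005 and 0.08 m) and contact force between narrow_b and the fingers below 0.1 N and linear speed of narrow_b above 0.6 m/s)).
It also fails if it takes over 66 s, if anything falls off the work surface, if the arm or the gripper's body presses on something with over 40 N, if the wrist force passes 120 N, or if a joint passes its speed limit or range.

## Working session

There is one attempt and no reset: what is moved stays moved. The work goes in short steps, Python scripts to look and compute and a tool call to move; the robot and the scene stay as the last step left them, time stands still between calls to the robot, and variables do not carry over. Pictures are saved under pics/ and viewed, at most 10 in all, crops included, and the job is handed in when it is done.

Besides the shell and the picture viewer there is one more tool, called after "Call:" as a command line: name --argument value ..., lists and objects as JSON in quotes. drive_tool: Moves the arm, as the interface text tells. Shift numbers are shares of 100 cm and turn numbers shares of pi rad, none past 1 either way. Its arguments: {"type":"object","properties":{"targets":{"type":"array"},"force":{"type":"number"}},"required":["targets"]}

```bash
mkdir -p pics
cat > h.py <<'E'
import numpy as np,cv2
from cell import manip
from scipy.spatial.transform import Rotation as R
def grab(n):
    s=manip.state(); f=manip.grab_frame(n)
    if n=='wrist':
        T=np.eye(4);T[:3,:3]=R.from_quat(s['ee_rot']).as_matrix();T[:3,3]=s['tcp_pos']
        f['cam_to_world']=T@np.array(f['tool_from_camera'])
    return f
def save(f,n): cv2.imwrite('pics/'+n,cv2.cvtColor(f['color'],cv2.COLOR_RGB2BGR))
def cloud(f):
    v,u=np.mgrid[:400,:640]; z=f['z_map']
    p=np.stack([(u-f['cx'])/f['fx']*z,(v-f['cy'])/f['fy']*z,z],-1)
    T=np.array(f['cam_to_world']); w=p@T[:3,:3].T+T[:3,3]; w[z==0]=np.nan
    return w
def ray(f,u,v,h):
    T=np.array(f['cam_to_world']); d=T[:3,:3]@np.array([(u-f['cx'])/f['fx'],(v-f['cy'])/f['fy'],1]); o=T[:3,3]
    return o+d*(h-o[2])/d[2]
E
python3 - <<'E'
from h import *
np.set_printoptions(precision=4,suppress=True)
for n in ('top','side'):
    f=grab(n); save(f,n+'1.png'); print(n,f['fx'],f['cx'],f['cy'],f['cam_to_world']); np.save(n+'1.npy',cloud(f)); np.save(n+'c.npy',f['color'])
s=manip.state();print(s['clock'],s['tcp_pos'],s['ee_rot'],s['wrist_force'],manip.tip_extent)
E
```

```text
top 459.67093557401694 321.255961179161 202.99072883290467 [[-0.0077 -0.9985  0.0547  0.4488]
 [-0.9999  0.0085  0.0146  0.0536]
 [-0.015  -0.0546 -0.9984  1.4945]
 [ 0.      0.      0.      1.    ]]
side 469.77523492898314 321.7871724767076 198.3629819929764 [[ 0.9703  0.1866 -0.1539  0.6981]
 [ 0.2418 -0.7537  0.6111 -0.6309]
 [-0.0019 -0.6302 -0.7765  1.0364]
 [ 0.      0.      0.      1.    ]]
0.1 [ 0.2029 -0.5909  0.404 ] [ 0.9864  0.1646 -0.0001 -0.0006] [ 0.2252 -0.4192  0.1582] 0.1734
```

View pics/top1.png

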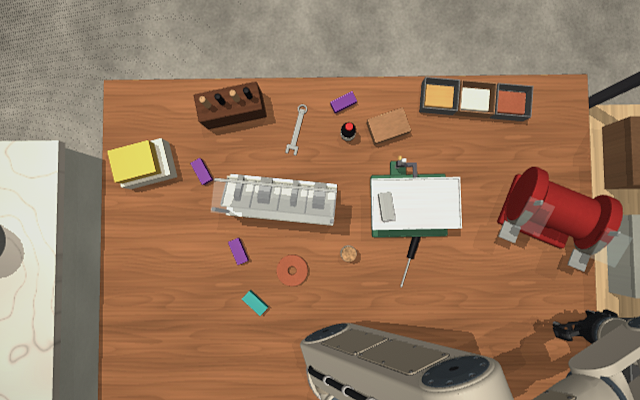

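View pics/side1.png

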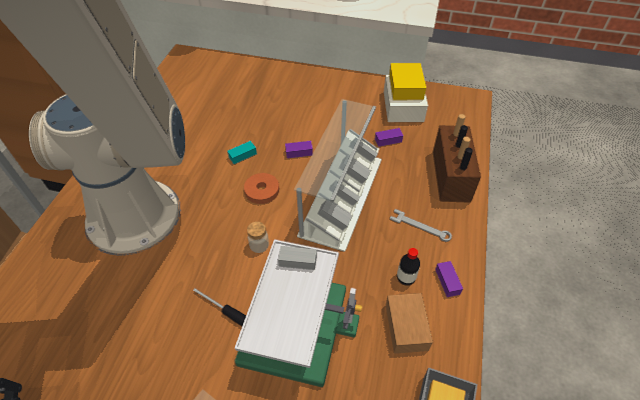

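The top view shows the tray at about (285,200) with the wheel (292,270), jar (348,255), oil bottle (348,130) and wrench (297,130) around it. The pan is at about (417,204), its bar at (387,207) and the column at (403,168). The side view shows the bars under the guard, and the pointer and fork near (345,310).

Run:
```python
from h import *
np.set_printoptions(precision=3,suppress=True,linewidth=150)
t=np.load('topc.npy')[:,:,::-1]; s=np.load('sidec.npy')[:,:,::-1]
a=cv2.resize(t[150:250,200:360],(800,500),interpolation=cv2.INTER_CUBIC)
b=cv2.resize(s[95:255,290:390],(375,600),interpolation=cv2.INTER_CUBIC)
c=cv2.resize(s[270:350,310:380],(425,486),interpolation=cv2.INTER_CUBIC)
cv2.imwrite('pics/topcrop.png',a)
o=np.zeros((600,800,3),np.uint8);o[:,:375]=b;o[:486,375:]=c
cv2.imwrite('pics/sidecrop.png',o)
W=np.load('top1.npy'); 
for v in range(176,234,6): print(v,[tuple(np.round(W[v,u]*1000).astype(int)) if np.isfinite(W[v,u,0]) else None for u in (236,264,292,318)])
print('pan');
for u,v in ((375,182),(455,182),(455,226),(375,226),(387,207),(420,205)): print(u,v,W[v,u])
```

```text
176 [(np.int64(616), np.int64(344), np.int64(52)), (np.int64(620), np.int64(262), np.int64(3)), (np.int64(620), np.int64(170), np.int64(2)), (np.int64(618), np.int64(85), np.int64(7))]
182 [(np.int64(582), np.int64(315), np.int64(192)), (np.int64(581), np.int64(235), np.int64(197)), (np.int64(596), np.int64(167), np.int64(46)), (np.int64(593), np.int64(84), np.int64(68))]
188 [(np.int64(565), np.int64(314), np.int64(197)), (np.int64(564), np.int64(234), np.int64(199)), (np.int64(563), np.int64(155), np.int64(201)), (np.int64(562), np.int64(81), np.int64(201))]
194 [(np.int64(547), np.int64(313), np.int64(203)), (np.int64(547), np.int64(235), np.int64(197)), (np.int64(546), np.int64(155), np.int64(202)), (np.int64(545), np.int64(82), np.int64(199))]
200 [(np.int64(530), np.int64(314), np.int64(200)), (np.int64(529), np.int64(234), np.int64(202)), (np.int64(529), np.int64(155), np.int64(198)), (np.int64(528), np.int64(82), np.int64(200))]
206 [(np.int64(513), np.int64(314), np.int64(199)), (np.int64(513), np.int64(234), np.int64(200)), (np.int64(512), np.int64(155), np.int64(202)), (np
[... 276 characters left out ...]
t64(3)), (np.int64(483), np.int64(263), np.int64(-4)), (np.int64(478), np.int64(155), np.int64(200)), (np.int64(478), np.int64(82), np.int64(199))]
224 [(np.int64(465), np.int64(354), np.int64(-1)), (np.int64(464), np.int64(262), np.int64(0)), (np.int64(463), np.int64(171), np.int64(-2)), (np.int64(462), np.int64(86), np.int64(3))]
230 [(np.int64(445), np.int64(354), np.int64(0)), (np.int64(444), np.int64(263), np.int64(-2)), (np.int64(444), np.int64(171), np.int64(-1)), (np.int64(443), np.int64(87), np.int64(0))]
pan
375 182 [ 0.583 -0.085  0.148]
455 182 [ 0.582 -0.321  0.141]
455 226 [ 0.452 -0.317  0.143]
375 226 [ 0.454 -0.084  0.145]
387 207 [nan nan nan]
420 205 [ 0.514 -0.216  0.146]
```

View pics/topcrop.png

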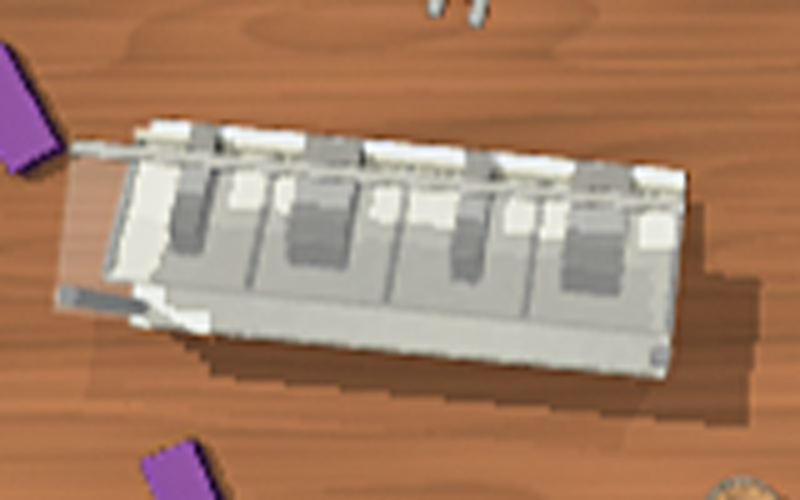

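View pics/sidecrop.png

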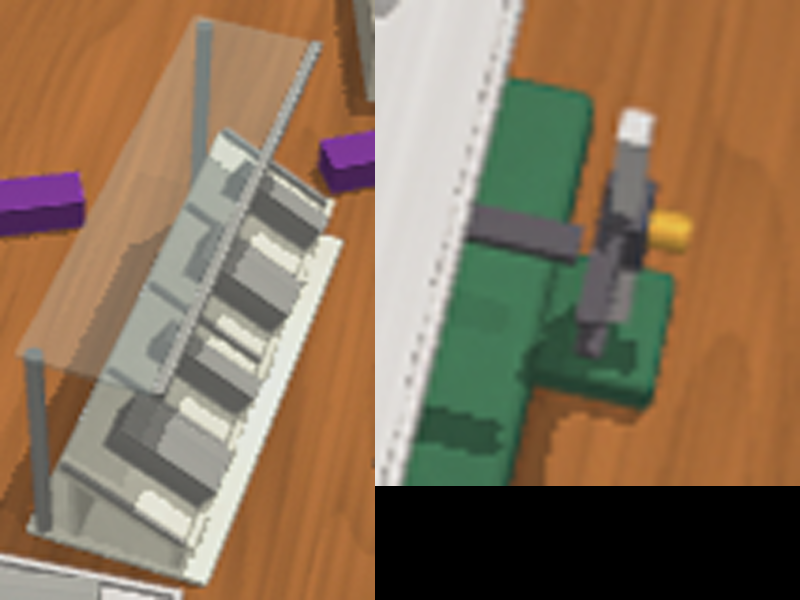

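Top crop: lanes from +y to -y hold narrow (u≈190), wide (325), narrow (470) and wide (600), and the guard's edge bar runs (75,148)→(690,205). Side crop: the pointer, near (525,235), appears to be at or above the fork. I'll measure the poses and check the fork with the wrist camera.

Run:
```python
from h import *
np.set_printoptions(precision=4,suppress=True,linewidth=150)
f=grab('top');g=grab('side');w=grab('wrist')
print(w['tool_from_camera'],w['fx'])
C=f['color'].astype(int);W=cloud(f)
# guard edge bar: far edge by rays at z=.201
a=ray(f,200+75/5,150+148/5,.199);b=ray(f,200+690/5,150+205/5,.199);print('edge',a,b)
e=b-a;print('yaw tray',np.degrees(np.arctan2(e[0],-e[1]))*-1*-1, (a+b)/2,np.linalg.norm(e))
# lip line at far side
# pan: white mask
m=(C.min(-1)>200).astype(np.uint8);m[:, :362]=0;m[:,470:]=0;m[:165]=0;m[245:]=0
cs=max(cv2.findContours(m,0,2)[0],key=cv2.contourArea);r=cv2.minAreaRect(cs);bp=cv2.boxPoints(r)
P=np.array([ray(f,u,v,.147) for u,v in bp]);print('pan corners',P,'c',P.mean(0))
S=cloud(g);Cs=g['color'].astype(int)
ms=(Cs.min(-1)>190)&(np.abs(S[...,0]-.517)<.06)&(np.abs(S[...,1]+.22)<.09)
print('pan z side',np.nanmedian(S[ms][:,2]),'top',np.nanmedian(W[190:220,405:455,2]))
# pan bar in both
k=(np.abs(C-C.mean(-1,keepdims=True)).max(-1)<12)&(C.mean(-1)<190)&(C.mean(-1)>90);kk=np.zeros_like(k);kk[184:228,374:400]=k[184:228,374:400]
cs=max(cv2.findContours(kk.astype(np.uint8),0,2)[0],key=cv2.contourArea);bp=cv2.boxPoints(cv2.minAreaRect(cs));print('bar',np.array([ray(f,u,v,.171) for u,v in bp]))
# tray points in tray frame (side cloud)
yaw=np.arctan2(e[0],-e[1]);c,s=np.cos(yaw),np.sin(yaw)
print('yaw',np.degrees(yaw))
# bars tops in side: points above slope
yv=np.array([-e[0],-e[1]])/np.linalg.norm(e[:2]);xv=np.array([yv[1],-yv[0]]);o=((a+b)/2)[:2]-.020*xv
Q=S.copy();D=S[...,:2]-o;X=D@xv;Y=D@yv;Z=S[...,2]
H=(X*.5+(Z-.062)*.866);L=X*.866-(Z-.062)*.5
for y0 in (-.127,-.042,.042,.127):
    q=(np.abs(H-.03)<.006)&(np.abs(Y-y0)<.04)&(np.abs(L)<.06)&(Cs.mean(-1)<200)&(Cs.mean(-1)>60)
    print(y0,q.sum(),'L',np.percentile(L[q],[2,98]),'Y',np.percentile(Y[q],[2,50,98]),'H',np.median(H[q]))
    q=(np.abs(H)<.008)&(np.abs(Y-y0)<.035)&(np.abs(L)<.045);print('  floor',q.sum(),np.median(H[q]))
print('tray o',o,xv,yv)
```

```text
[[ 0.0001 -0.9509 -0.3095  0.0781]
 [ 1.      0.0001  0.0001  0.0003]
 [-0.0001 -0.3095  0.9509  0.03  ]
 [ 0.      0.      0.      1.    ]] 357.612491978403
edge [0.5889 0.3739 0.199 ] [0.5533 0.025  0.199 ]
yaw tray -5.825137954293766 [0.5711 0.1994 0.199 ] 0.35072340445404343
pan corners [[ 0.5938 -0.0743  0.147 ]
 [ 0.5966 -0.3346  0.147 ]
 [ 0.448  -0.334   0.147 ]
 [ 0.4448 -0.0752  0.147 ]] c [ 0.5208 -0.2045  0.147 ]
pan z side 0.14237495159788727 top 0.1432378162875887
bar [[ 0.5472 -0.0868  0.171 ]
 [ 0.5538 -0.1288  0.171 ]
 [ 0.4706 -0.1413  0.171 ]
 [ 0.464  -0.0994  0.171 ]]
yaw -5.825137954293766
-0.127 394 L [-0.0355  0.0415] Y [-0.1394 -0.1233 -0.1029] H 0.03223662614451915
  floor 365 0.0026467850216217613
-0.042 164 L [-0.0155  0.0423] Y [-0.0542 -0.0463 -0.0339] H 0.03185214051732123
  floor 173 0.0032026068078330108
0.042 235 L [-0.015   0.0432] Y [0.0295 0.0443 0.0663] H 0.03265988698836258
  floor 130 0.00336445133378881
0.127 128 L [-0.0147  0.0434] Y [0.1183 0.125  0.1386] H 0.03238370959278253
  floor 130 0.003866045835838377
tray o [0.5512 0.2014] [ 0.9948 -0.1015] [0.1015 0.9948]
```

```bash
cat >> h.py <<'E'
def orient(yaw,lean): # degrees
    return R.from_euler('z',yaw,degrees=True)*R.from_euler('y',lean,degrees=True)*R.from_quat([1,0,0,0])
def delta(p,Rt,p0=None,R0=None):
    s=manip.state(); p0=s['tcp_pos'] if p0 is None else p0; R0=R.from_quat(s['ee_rot']) if R0 is None else R0
    rv=(Rt*R0.inv()).as_rotvec(); d=np.array(p)-p0
    print('d',np.round(d,4),'turn/pi',np.round(rv/np.pi,4),'rows',np.linalg.norm(d)/.0625,np.degrees(np.linalg.norm(rv))/10.7)
E
python3 - <<'E'
from h import *
delta([.82,-.17,.365],orient(0.,35))
W=np.load('top1.npy')
m=(W[...,1]<-.34)&(W[...,1]>-.56)&(W[...,0]>.3)&(W[...,0]<.85);print('max z by vise',np.nanmax(W[m][:,2]))
E
```

```text
d [ 0.617   0.421  -0.0393] turn/pi [-0.0323  0.1926 -0.1019] rows 11.968324144722349 3.706050435502785
max z by vise 0.28589330040903027
```

Call:
drive_tool --targets '[0.02, 0.03, 0.05, 0, 0, 0, 1, 0.05, 0.08, 0.08, 0, 0, 0, 1, 0.09, 0.13, 0.1, 0, 0, -0.03, 1, 0.13, 0.18, 0.1, 0, 0, -0.06, 1, 0.17, 0.23, 0.1, 0, 0, -0.1, 1, 0.21, 0.28, 0.1, 0, 0, -0.1, 1, 0.25, 0.32, 0.1, 0, 0, -0.1, 1, 0.25, 0.32, 0.1, 0, 0, -0.1, 1]'

```text
clock: 1.25
tcp_pos: [0.455, -0.2683, 0.5047]
ee_rot: [1.0, 0.011, 0.0, -0.0]
wrist_force: [-0.9, -0.1, 0.1]
grip_width: 0.0853
grip_force: 0.0
```

Run:
```python
from h import *
print(manip.state()['clock'],manip.state()['tcp_pos'])
delta([.82,-.17,.365],orient(0.,35))
```

```text
1.25 [ 0.45503163 -0.26832029  0.50466452]
d [ 0.365   0.0983 -0.1397] turn/pi [-0.0023  0.1946 -0.0064] rows 6.44732439070723 3.2760617113617467
```

Call:
drive_tool --targets '[0.06, 0.015, 0, 0, 0.05, 0, 1, 0.12, 0.03, -0.01, 0, 0.1, 0, 1, 0.18, 0.05, -0.02, 0, 0.15, 0, 1, 0.24, 0.065, -0.04, 0, 0.195, -0.005, 1, 0.29, 0.08, -0.07, 0, 0.195, -0.005, 1, 0.33, 0.09, -0.11, 0, 0.195, -0.005, 1, 0.365, 0.098, -0.14, 0, 0.195, -0.005, 1, 0.365, 0.098, -0.14, 0, 0.195, -0.005, 1]'

```text
clock: 2.25
tcp_pos: [0.8187, -0.1731, 0.3582]
ee_rot: [0.952, 0.001, -0.305, -0.003]
wrist_force: [-1.4, -0.6, 0.0]
grip_width: 0.0853
grip_force: 0.0
```

Run:
```python
from h import *
f=grab('wrist');np.save('wcol.npy',f['color']);np.save('wcl.npy',cloud(f));save(f,'w1.png');print(manip.state()['clock'],np.array(f['cam_to_world']).round(4).tolist())
```

```text
2.3 [[-0.0005, -0.5948, -0.8039, 0.8644], [-1.0, -0.0047, 0.0041, -0.1733], [-0.0062, 0.8039, -0.5948, 0.288], [0.0, 0.0, 0.0, 1.0]]
```

View pics/w1.png

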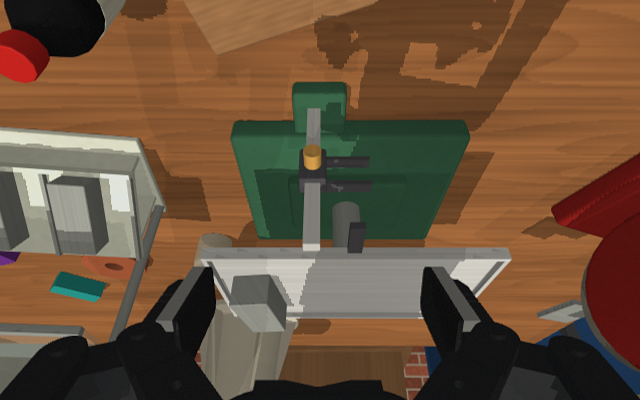

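The wrist image is upside down (lower rows are lower in the world): the prongs are at (345,161) and (345,186) and the pointer tip is at about (357,225), well above the fork. Next I'll work out its height above the fork.

Run:
```python
from h import *
np.set_printoptions(precision=4,suppress=True,linewidth=160)
C=np.load('wcol.npy');W=np.load('wcl.npy')
for u in (345,352,358): 
    print(u)
    for v in range(152,258,2): print(v,C[v,u],W[v,u].round(4))
```

```text
345
152 [ 60 105  74] [ 0.5994 -0.1996  0.0308]
154 [ 60 105  74] [ 0.596  -0.1998  0.0303]
156 [52 75 58] [ 0.6455 -0.1948  0.0801]
158 [43 42 43] [ 0.6469 -0.1946  0.0837]
160 [52 51 51] [ 0.6447 -0.1947  0.0839]
162 [55 54 54] [ 0.6419 -0.1949  0.0836]
164 [54 51 53] [ 0.6396 -0.195   0.0837]
166 [50 46 49] [ 0.6369 -0.1952  0.0836]
168 [44 70 52] [ 0.5763 -0.2009  0.032 ]
170 [41 72 51] [ 0.5718 -0.2012  0.0309]
172 [40 69 50] [ 0.5677 -0.2015  0.0302]
174 [37 63 45] [ 0.5643 -0.2017  0.0302]
176 [32 56 40] [ 0.5643 -0.2016  0.0331]
178 [30 57 39] [ 0.5654 -0.2014  0.0368]
180 [41 49 42] [ 0.6453 -0.1938  0.106 ]
182 [45 43 44] [ 0.6461 -0.1936  0.1088]
184 [52 51 51] [ 0.6451 -0.1937  0.11  ]
186 [54 52 53] [ 0.643  -0.1938  0.1103]
188 [56 54 55] [nan nan nan]
190 [56 53 54] [ 0.6362 -0.1942  0.109 ]
192 [41 63 48] [ 0.5516 -0.2019  0.0455]
194 [36 64 44] [ 0.5485 -0.2021  0.0458]
196 [37 65 45] [ 0.5447 -0.2023  0.0457]
198 [37 65 46] [ 0.5411 -0.2025  0.0459]
200 [35 64 45] [ 0.5371 -0.2028  0.0457]
202 [85 85 79] [ 0.5358 -0.2028  0.0476]
204 [86 87 80] [ 0.5359 -0.2027  0.0
[... 4739 characters left out ...]
4 [44 43 45] [ 0.6334 -0.2031  0.1398]
226 [44 43 45] [ 0.6338 -0.203   0.1419]
228 [49 47 49] [ 0.6333 -0.2029  0.1433]
230 [55 53 54] [ 0.6299 -0.2033  0.143 ]
232 [55 52 54] [ 0.6288 -0.2033  0.1441]
234 [57 55 55] [ 0.6249 -0.2037  0.1436]
236 [55 53 54] [ 0.6216 -0.204   0.1434]
238 [55 52 55] [ 0.619  -0.2042  0.1437]
240 [55 52 54] [ 0.6156 -0.2045  0.1435]
242 [56 53 56] [ 0.6115 -0.2049  0.143 ]
244 [55 54 54] [ 0.608  -0.2052  0.1429]
246 [56 54 55] [ 0.6068 -0.2053  0.1441]
248 [57 54 55] [ 0.6032 -0.2056  0.144 ]
250 [55 52 54] [ 0.5992 -0.206   0.1437]
252 [56 54 55] [ 0.5947 -0.2064  0.1431]
254 [116 114 110] [ 0.5949 -0.2063  0.1451]
256 [119 116 111] [ 0.5956 -0.2061  0.1473]
```

The pointer's middle is 46 mm above the fork's middle, so two wide bars (about 48 mm) should do it. Now I'll refine the wide bars' positions.

Run:
```python
from h import *
np.set_printoptions(precision=4,suppress=True,linewidth=160)
o=np.array([.5512,.2014]);xv=np.array([.9948,-.1015]);yv=np.array([.1015,.9948])
def an(W,C,n):
    D=W[...,:2]-o;X=D@xv;Y=D@yv;H=X*.5+(W[...,2]-.062)*.866;L=X*.866-(W[...,2]-.062)*.5
    for y0 in (-.127,.042):
        q=(np.abs(H-.031)<.005)&(np.abs(Y-y0)<.04)&(L>-.0)&(L<.05)
        if q.sum()<30: print(n,y0,'few');continue
        p=np.stack([L[q],Y[q]],-1);r=cv2.minAreaRect((p*1000).astype(np.float32))
        print(n,y0,q.sum(),'L',np.percentile(L[q],[2,98]),'Y',np.percentile(Y[q],[2,98]),'H',np.median(H[q]),r)
        q=(np.abs(H)<.008)&(np.abs(Y-y0)<.04)&(np.abs(L)<.04);print('  floor',q.sum(),np.median(H[q]))
an(np.load('wcl.npy'),0,'wrist');an(np.load('top1.npy'),0,'top')
S=np.load('side1.npy');an(S,0,'side')
s=manip.state();print(s['clock'])
```

```text
wrist -0.127 1668 L [0.0009 0.0433] Y [-0.1382 -0.1031] H 0.032341781104862286 ((21.923368453979492, -120.48409271240234), (37.78213882446289, 43.699363708496094), 89.91325378417969)
  floor 1831 0.002510195563750029
wrist 0.042 few
top -0.127 54 L [0.024  0.0454] Y [-0.1375 -0.1041] H 0.03313794105090231 ((34.76654815673828, -120.77497100830078), (34.15248107910156, 21.684663772583008), 89.11024475097656)
  floor 0 nan
top 0.042 60 L [0.024  0.0465] Y [0.0316 0.0666] H 0.03303727435171935 ((35.06379699707031, 49.12413787841797), (23.978473663330078, 35.75984191894531), 1.1290640830993652)
  floor 0 nan
side -0.127 202 L [0.0014 0.0422] Y [-0.139  -0.1039] H 0.032312437121872914 ((21.779233932495117, -121.22425842285156), (43.00456619262695, 40.768001556396484), 2.9532673358917236)
  floor 328 0.002787329747549191
side 0.042 168 L [0.0007 0.0433] Y [0.0288 0.0662] H 0.03233502653542306 ((22.476699829101562, 48.324501037597656), (44.275978088378906, 40.53260040283203), 0.8834027647972107)
  floor 139 0.0037362097328424997
2.3
  return _methods._mean(a, axis=axis, dtype=dtype,
  ret = ret.dtype.type(ret / rcount)
```

```bash
cat >> h.py <<'E'
o=np.array([.5512,.2014]);xv=np.array([.9948,-.1015]);yv=np.array([.1015,.9948])
def tray(L,Y,H):
    X=L*.866+H*.5;return np.r_[o+X*xv+Y*yv,.062-L*.5+H*.866]
def unt(p):
    D=p[:2]-o;X=D@xv;return np.array([X*.866-(p[2]-.062)*.5,D@yv,X*.5+(p[2]-.062)*.866])
E
python3 - <<'E'
from h import *
s=manip.state();print(s['tcp_pos'],R.from_quat(s['ee_rot']).as_euler('zyx',degrees=True))
print(tray(.03,-.121,.28),tray(.0115,-.121,.1785))
delta(tray(.03,-.121,.28),orient(-5.83,30))
E
```

```text
[ 0.81801745 -0.17374087  0.36145716] [ 8.86388375e-02 -3.53373235e+01 -1.79627610e+02]
[0.7040354  0.06418223 0.28948   ] [0.63761161 0.07095949 0.210831  ]
d [-0.114   0.2379 -0.072 ] turn/pi [-0.0033 -0.0295 -0.032 ] rows 4.375349746194981 0.7352587700539741
```

Call:
drive_tool --targets '[-0.02, 0.06, 0.0, 0, -0.01, -0.01, 0.7, -0.05, 0.115, -0.01, 0, -0.02, -0.02, 0.7, -0.08, 0.165, -0.03, -0.003, -0.03, -0.03, 0.7, -0.1, 0.21, -0.05, -0.003, -0.03, -0.032, 0.7, -0.114, 0.238, -0.072, -0.003, -0.03, -0.032, 0.7, -0.114, 0.238, -0.072, -0.003, -0.03, -0.032, 0.7, -0.114, 0.238, -0.072, -0.003, -0.03, -0.032, 0.7]'

```text
clock: 3.18
tcp_pos: [0.7043, 0.0636, 0.295]
ee_rot: [0.966, -0.049, -0.254, -0.013]
wrist_force: [-0.4, -1.8, 0.3]
grip_width: 0.0594
grip_force: 0.0
```

Run:
```python
from h import *
s=manip.state();print(s['tcp_pos'],R.from_quat(s['ee_rot']).as_euler('zyx',degrees=True),s['grip_width'],unt(s['tcp_pos']))
delta(tray(.015,-.121,.215),orient(-5.83,30))
delta(tray(.0115,-.121,.1785),orient(-5.83,30))
```

```text
[0.70428275 0.0636079  0.29501179] [   6.70882992  -29.34548172 -176.68542767] 0.059399212858661836 [ 0.02748619 -0.12153768  0.28492452]
d [-0.0455  0.0052 -0.0543] turn/pi [0.0002 0.0027 0.0001] rows 1.1368033028388036 0.04532277212369189
d [-0.0667  0.0074 -0.0842] turn/pi [0.0002 0.0027 0.0001] rows 1.7221747531752243 0.04532277212369189
```

Call:
drive_tool --targets '[-0.025, 0.003, -0.028, 0, 0.003, 0, 0.7, -0.0455, 0.005, -0.054, 0, 0.003, 0, 0.7, -0.052, 0.006, -0.064, 0, 0.003, 0, 0.7, -0.059, 0.007, -0.074, 0, 0.003, 0, 0.7, -0.059, 0.007, -0.074, 0, 0.003, 0, 0.7]'

```text
clock: 3.8
tcp_pos: [0.6453, 0.0715, 0.2188]
ee_rot: [0.964, -0.049, -0.26, -0.013]
wrist_force: [0.8, -0.1, 0.8]
grip_width: 0.0596
grip_force: 0.0
```

Run:
```python
from h import *
s=manip.state();print(s['tcp_pos'],s['wrist_force'],unt(s['tcp_pos']))
delta(tray(.0115,-.121,.1785),orient(-5.83,30))
f=grab('wrist');save(f,'w2.png')
```

```text
[0.64527943 0.07152153 0.21884831] [ 0.83472828 -0.10393911  0.83640395] [ 0.01404116 -0.11965404  0.18921708]
d [-0.0077 -0.0006 -0.008 ] turn/pi [ 0.0001 -0.0011  0.    ] rows 0.17772870511254021 0.019214400312806135
```

View pics/w2.png

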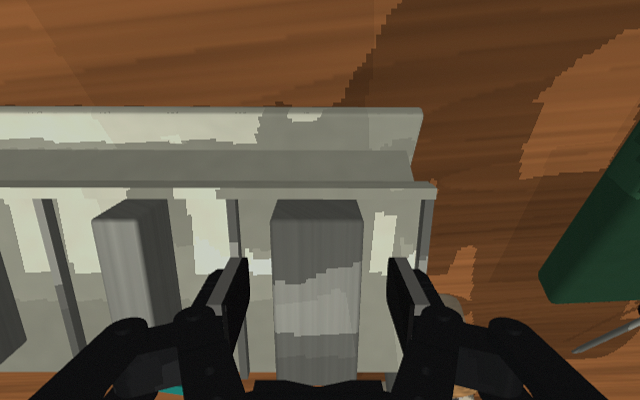

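The fingers straddle the wide bar evenly (bar columns 272–362, pads at 245 and 390). Next: descend, then grip.

Call:
drive_tool --targets '[-0.004, -0.0005, -0.004, 0, 0, 0, 0.7, -0.008, -0.0005, -0.008, 0, 0, 0, 0.7, -0.008, -0.0005, -0.008, 0, 0, 0, 0.7, -0.008, -0.0005, -0.008, 0, 0, 0, 0.2, -0.008, -0.0005, -0.008, 0, 0, 0, 0.2, -0.008, -0.0005, -0.008, 0, 0, 0, 0.2, -0.008, -0.0005, -0.008, 0, 0, 0, 0.2]' --force 90

```text
clock: 4.72
tcp_pos: [0.6377, 0.0715, 0.2112]
ee_rot: [0.964, -0.049, -0.259, -0.013]
wrist_force: [5.7, 0.9, 2.7]
grip_width: 0.0346
grip_force: 91.7
```

Run:
```python
from h import *
s=manip.state();print(s['tcp_pos'],s['wrist_force'],s['grip_width'],s['grip_force'],unt(s['tcp_pos']))
for L,H in ((.0125,.24),(.025,.30)): delta(tray(L,-.121,H),orient(-5.83,30))
f=grab('top')
```

```text
[0.63765524 0.07153255 0.211164  ] [5.6679698  0.88932098 2.6689498 ] 0.03463816587893483 91.72695279121399 [ 0.01131413 -0.12041694  0.17876963]
d [ 0.0314 -0.0038  0.0524] turn/pi [-0.0001 -0.0006 -0.    ] rows 0.9796979282521573 0.00994891392021114
d [ 0.072  -0.0079  0.0981] turn/pi [-0.0001 -0.0006 -0.    ] rows 1.9517685993581382 0.00994891392021114
```

Run:
```python
from h import *
delta([.529,-.275,.37],orient(.6,0))
```

```text
d [-0.1087 -0.3465  0.1588] turn/pi [-0.0076 -0.1672  0.0349] rows 6.341917944810557 2.875596487074788
```

Call:
drive_tool --targets '[0.008, -0.001, 0.013, 0, 0, 0, 0.2, 0.016, -0.002, 0.026, 0, 0, 0, 0.2, 0.031, -0.004, 0.052, 0, 0, 0, 0.2, 0.052, -0.006, 0.075, 0, 0, 0, 0.2, 0.072, -0.008, 0.1, 0, 0, 0, 0.2, 0.085, -0.025, 0.14, 0, 0, 0, 0.2, 0.085, -0.07, 0.17, 0, 0, 0, 0.2, 0.085, -0.07, 0.17, 0, 0, 0, 0.2]'

```text
clock: 5.78
tcp_pos: [0.7227, -0.0019, 0.3842]
ee_rot: [0.965, -0.051, -0.258, -0.013]
wrist_force: [-0.4, 1.0, -5.2]
grip_width: 0.0342
grip_force: 90.9
```

Call:
drive_tool --targets '[-0.02, -0.05, 0.01, 0, -0.04, 0.008, 0.2, -0.05, -0.1, 0.01, -0.002, -0.08, 0.016, 0.2, -0.08, -0.15, 0.01, -0.004, -0.12, 0.024, 0.2, -0.12, -0.19, 0, -0.007, -0.167, 0.035, 0.2, -0.16, -0.23, 0, -0.007, -0.167, 0.035, 0.2, -0.194, -0.273, -0.01, -0.007, -0.167, 0.035, 0.2, -0.194, -0.273, -0.014, -0.007, -0.167, 0.035, 0.2, -0.194, -0.273, -0.014, -0.007, -0.167, 0.035, 0.2]'

```text
clock: 6.78
tcp_pos: [0.5277, -0.2714, 0.3662]
ee_rot: [1.0, 0.005, -0.002, -0.001]
wrist_force: [0.4, -0.4, -6.3]
grip_width: 0.0345
grip_force: 91.8
```

Run:
```python
from h import *
delta([.529,-.275,.322],orient(.6,0))
f=grab('side');save(f,'s2.png');f=grab('top');g=f['color'][150:260,340:500];cv2.imwrite('pics/t2.png',cv2.resize(g[:,:,::-1],(800,550)))
print(manip.state()['grip_width'])
```

```text
d [ 0.0013 -0.0036 -0.0442] turn/pi [-0.0008 -0.0013  0.0001] rows 0.7097517183660849 0.026242939289846813
0.03428825819901729
```

View pics/s2.png

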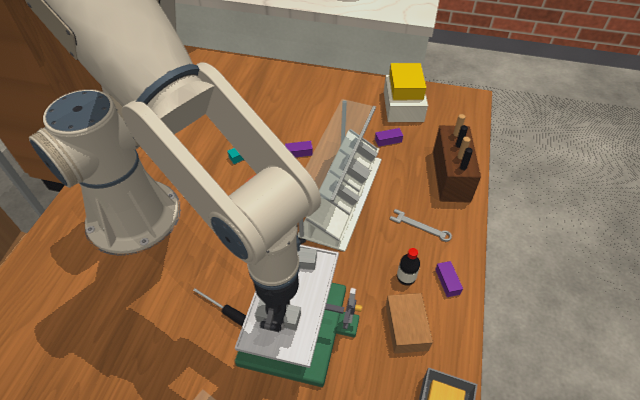

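The bar is held level over the free half of the pan at about (285,315). I'll lower it gently into contact.

Call:
drive_tool --targets '[0.001, -0.003, -0.02, 0, 0, 0, 0.2, 0.001, -0.003, -0.036, 0, 0, 0, 0.2, 0.001, -0.003, -0.042, 0, 0, 0, 0.2, 0.001, -0.003, -0.048, 0, 0, 0, 0.2, 0.001, -0.003, -0.054, 0, 0, 0, 0.2, 0.001, -0.003, -0.06, 0, 0, 0, 0.2, 0.001, -0.003, -0.06, 0, 0, 0, 0.2]'

```text
clock: 7.75
tcp_pos: [0.5291, -0.2746, 0.3066]
ee_rot: [1.0, 0.006, -0.001, -0.001]
wrist_force: [0.1, 1.8, -3.5]
grip_width: 0.0346
grip_force: 92.1
```

Call:
drive_tool --targets '[0, 0, -0.006, 0, 0, 0, 0.2, 0, 0, -0.011, 0, 0, 0, 0.2, 0, 0, -0.011, 0, 0, 0, 0.2, 0, 0, -0.011, 0, 0, 0, 0.52, 0, 0, -0.011, 0, 0, 0, 0.52, 0, 0, -0.011, 0, 0, 0, 0.52, 0, 0, -0.011, 0, 0, 0, 0.52]'

```text
clock: 8.62
tcp_pos: [0.529, -0.2747, 0.2958]
ee_rot: [1.0, 0.006, -0.001, -0.0]
wrist_force: [0.1, -0.4, 0.1]
grip_width: 0.0446
grip_force: 0.0
```

Call:
drive_tool --targets '[0, 0, 0.02, 0, 0, 0, 0.52, 0, 0, 0.05, 0, 0, 0, 0.55, 0.01, 0.01, 0.1, 0, 0, 0, 0.6, 0.02, 0.04, 0.13, 0, 0, 0, 0.7, 0.02, 0.04, 0.13, 0, 0, 0, 0.7]'

```text
clock: 9.25
tcp_pos: [0.55, -0.2335, 0.4285]
ee_rot: [1.0, 0.006, 0.001, 0.0]
wrist_force: [-0.6, -0.2, -0.7]
grip_width: 0.0602
grip_force: 0.0
```

Run:
```python
from h import *
f=grab('top');W=cloud(f);print('pan z',np.nanmedian(W[190:220,395:415,2]))
delta(tray(.03,.048,.30),orient(-5.83,30)); print(tray(.03,.048,.30),tray(.0115,.048,.1785),manip.state()['tcp_pos'])
```

```text
pan z 0.12065351195572038
d [ 0.1819  0.4654 -0.1198] turn/pi [ 0.0074  0.1664 -0.0356] rows 8.221539566896311 2.8645934832188193
[0.7311369  0.23128843 0.3068    ] [0.65476511 0.23908069 0.210831  ] [ 0.54928041 -0.23412522  0.42661776]
```

Call:
drive_tool --targets '[0.05, 0.03, 0.01, 0.002, 0.04, -0.008, 0.7, 0.1, 0.06, 0.01, 0.004, 0.08, -0.016, 0.7, 0.14, 0.1, 0.01, 0.006, 0.12, -0.026, 0.7, 0.17, 0.155, 0, 0.007, 0.166, -0.036, 0.7, 0.18, 0.215, 0, 0.007, 0.166, -0.036, 0.7, 0.182, 0.275, 0, 0.007, 0.166, -0.036, 0.7, 0.182, 0.335, 0, 0.007, 0.166, -0.036, 0.7, 0.182, 0.395, -0.02, 0.007, 0.166, -0.036, 0.7]'

```text
clock: 10.3
tcp_pos: [0.7312, 0.1607, 0.4052]
ee_rot: [0.965, -0.051, -0.259, -0.013]
wrist_force: [0.6, -0.3, -0.4]
grip_width: 0.0596
grip_force: 0.0
```

Call:
drive_tool --targets '[0, 0.05, -0.03, 0, 0, 0, 0.7, 0, 0.07, -0.07, 0, 0, 0, 0.7, 0, 0.07, -0.1, 0, 0, 0, 0.7, 0, 0.07, -0.1, 0, 0, 0, 0.7]'

```text
clock: 10.8
tcp_pos: [0.73, 0.2288, 0.3011]
ee_rot: [0.964, -0.051, -0.262, -0.012]
wrist_force: [-0.2, -0.5, 0.8]
grip_width: 0.0594
grip_force: 0.0
```

Run:
```python
from h import *
s=manip.state();print(s['tcp_pos'],unt(s['tcp_pos']))
delta(tray(.013,.048,.19),orient(-5.83,30))
```

```text
[0.72999244 0.22883855 0.30109208] [0.03207125 0.04544331 0.2945926 ]
d [-0.0682  0.0095 -0.0811] turn/pi [ 0.0011 -0.0025  0.0009] rows 1.7018375661442064 0.04799894163250506
```

Call:
drive_tool --targets '[-0.025, 0.004, -0.027, 0.001, -0.0025, 0.001, 0.7, -0.047, 0.007, -0.053, 0.001, -0.0025, 0.001, 0.7, -0.058, 0.009, -0.068, 0.001, -0.0025, 0.001, 0.7, -0.068, 0.0095, -0.081, 0.001, -0.0025, 0.001, 0.7, -0.068, 0.0095, -0.081, 0.001, -0.0025, 0.001, 0.7]'

```text
clock: 11.42
tcp_pos: [0.6628, 0.2389, 0.2246]
ee_rot: [0.965, -0.049, -0.256, -0.014]
wrist_force: [-0.2, 0.6, 0.0]
grip_width: 0.0598
grip_force: 0.0
```

Run:
```python
from h import *
s=manip.state();print(s['tcp_pos'],s['wrist_force'],unt(s['tcp_pos']))
delta(tray(.0115,.048,.1785),orient(-5.83,30))
f=grab('wrist');save(f,'w3.png')
```

```text
[0.66279989 0.23892013 0.22455711] [-0.23486248  0.60910325  0.0402071 ] [0.01156641 0.04865241 0.1943801 ]
d [-0.008   0.0002 -0.0137] turn/pi [-0.0005  0.002  -0.0001] rows 0.25449029853599275 0.034210123160455054
```

View pics/w3.png

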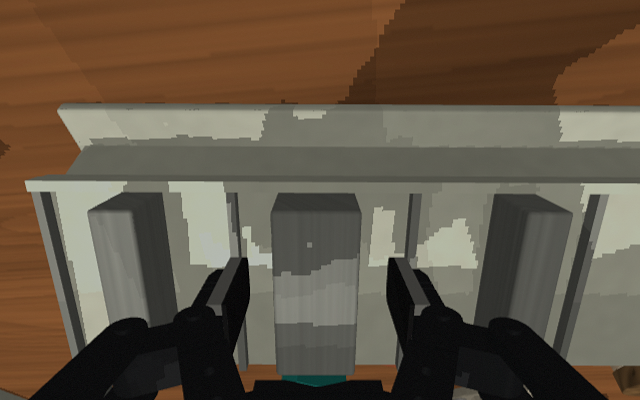

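The second wide bar is centred between the pads (columns 273–360), with both narrow neighbours clear. Next: grip and lift.

Call:
drive_tool --targets '[-0.004, 0, -0.006, 0, 0.002, 0, 0.7, -0.008, 0, -0.0125, 0, 0.002, 0, 0.7, -0.008, 0, -0.0125, 0, 0.002, 0, 0.7, -0.008, 0, -0.0125, 0, 0.002, 0, 0.2, -0.008, 0, -0.0125, 0, 0.002, 0, 0.2, -0.008, 0, -0.0125, 0, 0.002, 0, 0.2, -0.008, 0, -0.0125, 0, 0.002, 0, 0.2]' --force 90

```text
clock: 12.35
tcp_pos: [0.6557, 0.2393, 0.213]
ee_rot: [0.965, -0.049, -0.257, -0.015]
wrist_force: [5.7, 1.5, 2.2]
grip_width: 0.0343
grip_force: 91.7
```

Call:
drive_tool --targets '[0.008, -0.001, 0.013, 0, 0, 0, 0.2, 0.016, -0.002, 0.026, 0, 0, 0, 0.2, 0.031, -0.004, 0.052, 0, 0, 0, 0.2, 0.052, -0.006, 0.075, 0, 0, 0, 0.2, 0.072, -0.008, 0.1, 0, 0, 0, 0.2, 0.085, -0.025, 0.14, 0, 0, 0, 0.2, 0.085, -0.07, 0.17, 0, 0, 0, 0.2, 0.085, -0.07, 0.17, 0, 0, 0, 0.2]'

```text
clock: 13.35
tcp_pos: [0.7411, 0.1658, 0.3862]
ee_rot: [0.965, -0.05, -0.256, -0.014]
wrist_force: [-0.0, 1.1, -7.2]
grip_width: 0.0345
grip_force: 91.1
```

Run:
```python
from h import *
delta([.529,-.2,.36],orient(.6,0));s=manip.state();print(s['wrist_force'],s['tcp_pos'])
```

```text
d [-0.2121 -0.3658 -0.0262] turn/pi [-0.0083 -0.1649  0.0356] rows 6.777674521259852 2.842027077201758
[-0.01953669  1.13230155 -7.20572959] [0.74106068 0.16576711 0.3861839 ]
```

Call:
drive_tool --targets '[0, -0.06, 0.01, 0, 0, 0, 0.2, 0, -0.12, 0.01, 0, 0, 0, 0.2, -0.01, -0.18, 0.01, -0.002, -0.04, 0.009, 0.2, -0.04, -0.23, 0.01, -0.004, -0.08, 0.018, 0.2, -0.08, -0.28, 0, -0.006, -0.12, 0.027, 0.2, -0.12, -0.32, 0, -0.008, -0.165, 0.036, 0.2, -0.17, -0.35, -0.01, -0.008, -0.165, 0.036, 0.2, -0.212, -0.366, -0.026, -0.008, -0.165, 0.036, 0.2]'

```text
clock: 14.35
tcp_pos: [0.5257, -0.1978, 0.3565]
ee_rot: [1.0, 0.007, -0.003, 0.0]
wrist_force: [0.5, 0.1, -6.9]
grip_width: 0.0346
grip_force: 92.1
```

Call:
drive_tool --targets '[0, 0, 0, 0, 0, 0, 0.2, 0, 0, -0.02, 0, 0, 0, 0.2, 0, 0, -0.04, 0, 0, 0, 0.2, 0, 0, -0.05, 0, 0, 0, 0.2, 0, 0, -0.05, 0, 0, 0, 0.2]'

```text
clock: 14.98
tcp_pos: [0.5281, -0.1964, 0.3058]
ee_rot: [1.0, 0.007, -0.003, -0.0]
wrist_force: [0.6, 0.9, -6.7]
grip_width: 0.0339
grip_force: 91.9
```

Run:
```python
from h import *
delta([.529,-.2,.298],orient(.6,0));s=manip.state();print(s['wrist_force'],s['tcp_pos'])
```

```text
d [ 0.0009 -0.0036 -0.0078] turn/pi [-0.     -0.0019 -0.0014] rows 0.1385305202503228 0.04013722259483812
[ 0.63872892  0.86190867 -6.74803164] [ 0.52813724 -0.19643827  0.30584432]
```

Call:
drive_tool --targets '[0.001, -0.003, -0.006, 0, 0, 0, 0.2, 0.001, -0.003, -0.012, 0, 0, 0, 0.2, 0.001, -0.003, -0.018, 0, 0, 0, 0.2, 0.001, -0.003, -0.024, 0, 0, 0, 0.2, 0.001, -0.003, -0.029, 0, 0, 0, 0.2, 0.001, -0.003, -0.029, 0, 0, 0, 0.2]'

```text
clock: 15.72
tcp_pos: [0.5292, -0.1999, 0.2774]
ee_rot: [1.0, 0.007, -0.002, 0.0]
wrist_force: [1.4, 0.0, -0.7]
grip_width: 0.0344
grip_force: 92.5
```

Nearly all of the weight is on the pan. Next: release, back off, and move out to the viewing pose.

Call:
drive_tool --targets '[0, 0, 0, 0, 0, 0, 0.52, 0, 0, 0, 0, 0, 0, 0.52, 0, 0, 0, 0, 0, 0, 0.52, 0, 0, 0.02, 0, 0, 0, 0.52, 0, 0, 0.05, 0, 0, 0, 0.52, 0, 0, 0.1, 0, 0, 0, 0.52, 0.02, 0, 0.15, 0, 0, 0, 0.52, 0.02, 0, 0.15, 0, 0, 0, 0.52]'

```text
clock: 16.73
tcp_pos: [0.5508, -0.2002, 0.432]
ee_rot: [1.0, 0.008, 0.002, 0.002]
wrist_force: [-0.1, 0.5, -0.6]
grip_width: 0.0443
grip_force: 0.0
```

Call:
drive_tool --targets '[0.06, 0.005, 0.01, 0, 0.05, 0, 0.6, 0.12, 0.01, 0.01, 0, 0.1, 0, 0.7, 0.18, 0.02, 0, 0, 0.15, 0, 0.7, 0.23, 0.025, -0.02, 0, 0.195, 0, 0.7, 0.27, 0.025, -0.06, 0, 0.195, 0, 0.7, 0.27, 0.025, -0.06, 0, 0.195, 0, 0.7]'

```text
clock: 17.48
tcp_pos: [0.8199, -0.174, 0.357]
ee_rot: [0.951, 0.008, -0.309, -0.003]
wrist_force: [-1.3, -0.5, -0.6]
grip_width: 0.0595
grip_force: 0.0
```

Run:
```python
from h import *
f=grab('wrist');save(f,'w4.png');W=cloud(f);C=f['color'].astype(int)
m=(C.max(-1)<62)&(np.ptp(C,axis=-1)<8)&(W[...,0]>.598)&(W[...,0]<.655)&(W[...,1]<-.185)&(W[...,1]>-.225)&(W[...,2]>.06)
h,e=np.histogram(W[m][:,2],bins=np.arange(.07,.16,.002));print(list(zip(e.round(3),h)))
for a,b in ((.598,.633),(.637,.655)):
    q=m&(W[...,0]>a)&(W[...,0]<b);print(a,np.percentile(W[q][:,2],[5,50,95]))
q=m&(W[...,0]<.628);print('pointer top',np.median(W[q][:,2])); print(manip.state()['clock'])
```

```text
[(np.float64(0.07), np.int64(0)), (np.float64(0.072), np.int64(0)), (np.float64(0.074), np.int64(0)), (np.float64(0.076), np.int64(0)), (np.float64(0.078), np.int64(0)), (np.float64(0.08), np.int64(31)), (np.float64(0.082), np.int64(234)), (np.float64(0.084), np.int64(75)), (np.float64(0.086), np.int64(0)), (np.float64(0.088), np.int64(0)), (np.float64(0.09), np.int64(6)), (np.float64(0.092), np.int64(28)), (np.float64(0.094), np.int64(32)), (np.float64(0.096), np.int64(179)), (np.float64(0.098), np.int64(0)), (np.float64(0.1), np.int64(0)), (np.float64(0.102), np.int64(0)), (np.float64(0.104), np.int64(4)), (np.float64(0.106), np.int64(54)), (np.float64(0.108), np.int64(246)), (np.float64(0.11), np.int64(70)), (np.float64(0.112), np.int64(0)), (np.float64(0.114), np.int64(0)), (np.float64(0.116), np.int64(0)), (np.float64(0.118), np.int64(0)), (np.float64(0.12), np.int64(0)), (np.float64(0.122), np.int64(0)), (np.float64(0.124), np.int64(0)), (np.float64(0.126), np.int64(0)), (np.float64(0.128), np.int64(0)), (np.float64(0.13), np.int64(0)), (np.float64(0.132), np.int64(0)), (np.float64(0.134), np.int64(0)), (np.float64(0.136), np.int64(0)), (np.float64(0.138), np.int64(0)), (np.float64(0.14), np.int64(0)), (np.float64(0.142), np.int64(0)), (np.float64(0.144), np.int64(0)), (np.float64(0.146), np.int64(0)), (np.float64(0.148), np.int64(0)), (np.float64(0.15), np.int64(0)), (np.float64(0.152), np.int64(0)), (np.float64(0.154), np.int64(0)), (np.float64(0.156), np.int64(0))]
0.598 [0.09590876 0.09666927 0.09726079]
0.637 [0.08210607 0.10640334 0.11030398]
pointer top 0.09666982913983674
17.525
```

View pics/w4.png

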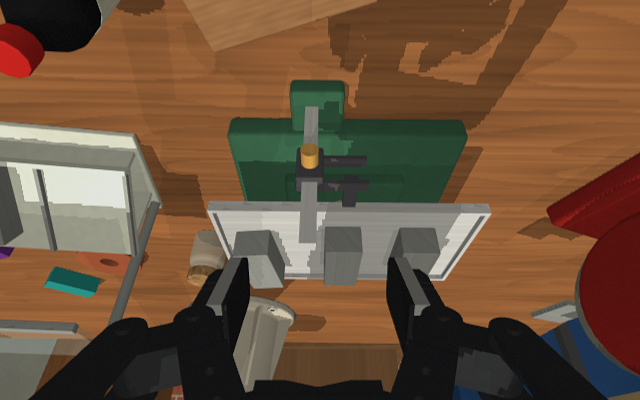

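The picture shows three bars lying flat on the pan, and the pointer (350,190) level with the fork. Its middle is at 93.7 mm against 94.7 mm for the gap's middle, well inside the 8 mm limit. I'll hold for a moment, then hand in.

Call:
drive_tool --targets '[0, 0, 0.02, 0, 0, 0, 0.7, 0, 0, 0.02, 0, 0, 0, 0.7, 0, 0, 0.02, 0, 0, 0, 0.7, 0, 0, 0.02, 0, 0, 0, 0.7]'

```text
clock: 18.02
tcp_pos: [0.8186, -0.175, 0.3885]
ee_rot: [0.953, 0.007, -0.303, -0.002]
wrist_force: [-1.0, 0.0, -0.7]
grip_width: 0.0596
grip_force: 0.0
```

```bash
python3 -c "
from cell import manip
print(manip.close_job())"
```

```text
the job is handed in; nothing more can be done
None
```

I laid both wide bars on the pan, the pointer came to rest about 1 mm from the middle of the fork's gap (limit 8 mm), the narrow bars stayed in the tray, and I handed the job in at about 18 s; it returned no verdict.

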